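# Feed the key carriage across and hold the key against the cutter

## Robot

A 6-joint arm with a two-finger parallel gripper is mounted at the origin on the work surface. World frame = base frame: x ahead of the robot, y to its left, z up, the work surface at z = 0. Lengths are in m, angles in rad, forces in N, time in s.
With the tool pointing down it reaches from about 0.25 to 0.775 m from the base axis. Payload 4 kg.
Tool frame: the origin (TCP) lies on the centre line of the jaws, within the pads' length; the fingertips stand 25 mm ahead of it and the grasp point (between the pads) lies 6 mm ahead of it; z points along the fingers, y is the line along which they close (so a half turn about z gives the same grasp; the last joint's range is limited). The gripper opens to 94 mm and grips with 3 to 60 N. Pads are 16 mm wide; open, the fingers measure 119 mm over their backs; the gripper's body (75 mm by 177 mm) begins 78 mm behind the grasp point.
Start: joints at [1.247, 0.087, 1.371, -0, 1.684, -0.103], TCP at [0.12, 0.537, 0.231] pointing down, gripper open.
Joint ranges: [-3.1, 3.1], [-0.76, 2.03], [0.27, 2.55], [-1.08, 4.22], [0.17, 2.65], [-2.57, 2.57]. Speed limits (rad/s): [2.79, 2.79, 3.14, 3.14, 3.14, 3.14].

## Interface

Orientations are given as [roll, pitch, yaw] about the fixed x, y, z axes, in that order (R = Rz(yaw) Ry(pitch) Rx(roll)).
In Python, from bench import robot, imaging gives the robot as it stands. The module is installed in compiled form; this text tells all that it offers.
- The arm moves only by the tool drive_tool, never from a script. Its argument "series" is a list of rows, each a list of 3 entries, a list of its own where there are three numbers: the finger opening in m, from 0 to 0.094, then the shift along the tool's x, y, z in m, then the turn, a rotation vector about the tool's x, y, z in rad. A call has 1 to 5 rows; each row is the pose to reach, as a shift and turn from the pose commanded when the call began, along the tool's axes at that moment; what a row does not reach only later rows make up. A row lasts 1/8 s, in which the tool goes at most 62.5 mm and 10.7 degrees, less where a joint would pass 70% of its speed; a pose out of reach is approached as far as the arm can. A call with a gripper value outside its range is refused whole. The fingers move at their own pace and stop on an object; the grip force is fixed at half the most. Time passes only in rows, so rows that repeat a pose let the fingers close. It gives the time, the measured TCP pose, the force, the opening and the grip force at its end, in the units of the state.
- robot.get_obs(): the state, without advancing time (a new reading comes with each control period).
- imaging.snapshot(name): name is "side" or "top"; returns the picture (384x512x3 uint8, red, green, blue); there is no depth.
- imaging.get_calibration(name): a dict with "intrinsics" (3x3 intrinsics, pixels), "k1" (the pictures are not rectified: a ray, as slopes to the right and down, at radius r is drawn at 1 + k1 r^2 times it, then the intrinsics apply), "position" and "rotation" of the camera in the world. Camera axes: x right, y up, looking along -z (the intrinsics and any distortion apply to the point x, -y, -z); pixel columns grow to the right and rows downward; lengths in m; the calibration is good to about 2 mm. A picture is of the moment at which its call begins. get_calibration takes no time and is no camera call.
- robot.close_job(): hands the job in; it is judged then, once.
The state is a dict: "time": time; "joint_positions": joint angles; "qvel": joint speeds; "joint_torque": joint torques, N m; "tool_pos": TCP position; "ee_rot": TCP orientation; "wrist_force": force on the tool from outside, world axes, zero at the start; "wrist_torque": the same for the moment, N m; "width": finger opening in m; "finger_force": force on a finger pad.
Only numpy, scipy, OpenCV 4.12 (cv2) and the standard library are available. Lean on these libraries where they do the work, as an engineer would, in place of code of your own. Each camera call takes 0.05 s, during which the arm holds its last target. There are 200 camera calls.

## Task

On the key-cutting machine, wind the feed crank clockwise (seen from above) through its remaining turns until the carriage has travelled all the way to the cutter head and the crank is at its stop, leaving the sprung cage arm lying back meanwhile. Then swing the cage arm by its cross bar away from the robot, against its spring, fully to its stop, and finish while still holding it there with the gripper fingers. Leave the padlock, the screwdriver and the tin where they are.

Things in the scene. Friction and masses are not known exactly. Their poses are not given: they have to be found in the camera images.
- machine: Key-cutting machine, grey, fixed: base 220 x 460 x 30 mm. Origin on the bench below the middle of the rails; x points forward (away from the robot), y left along the rails to the cutter head, z up. Head: box at x -50 to 100, y 105 to 215, top 145 mm; its cutter disc, 52 mm, is centred at x 75, y 44, z 108. Feed gearbox at the right: x -40 to 40, y -225 to -145, top 95 mm.
- crank_axis (a point): Point on the crank's vertical axis, at the height of the middle of its grip, 142 mm above the bench. Fixed to the machine.
- grip_mid (a point): Middle of the crank's black upright grip, a round grip 18 mm in diameter and 42 mm tall (z 116 to 158 mm) that spins freely on its pin, so it can be pinched from above and led round with the gripper at a constant yaw. It stands 45 mm from the crank axis on a flat steel arm whose top is at 115 mm.
- crank (a joint): Angle of the feed crank (rad), 0 to 15.71 (2.5 turns), growing clockwise seen from above; hard stop at 15.71. At angle 0 the grip lies on the machine's +x side of the axis. Starts somewhere in 0 to 5. Stiff by 0.06 N m friction; stays where it is left. Each turn feeds the carriage 20 mm.
- carriage (a joint): Travel of the dark steel carriage along the rails towards the cutter head (m): 0 to 0.050, geared to the crank (0.050 when the crank is at its stop; the carriage then all but touches the end block of the rails). It cannot be pushed along by hand, only wound by the crank.
- cage_pivot (a point): Middle of the cage arm's hinge axis, 83 mm above the bench; rides with the carriage. The hinge axis is the machine's y axis.
- cage_arm (a joint): Swing of the cage arm (rad): 0 = lying back 0.45 rad from upright towards the robot (rest), grows as it swings forward, away from the robot; hard stop at 0.70 (0.25 rad forward of upright). A spring pulls it back: about 3.5 N at the bar at rest, 10 N at the stop. It springs back when let go.
- cage: The cage arm itself: two aluminium side plates (16 x 5 x 135 mm, 77 mm clear between them) with a steel cross bar at the top and a small key vise with a brass key lower down (its top 53 mm from the hinge axis). Origin in the middle of the hinge axis.
- bar_mid (a point): Middle of the cage arm's cross bar: a round steel bar 16 mm in diameter, 77 mm clear between the plates, along the machine's y axis, 118 mm from the hinge axis, about 189 mm above the bench at rest and 197 mm at the stop. The bar can be pinched from above (it turns between the pads) or pushed from behind.
- padlock: Bystander: brass padlock, body 50 x 46 x 26 mm, lying on the bench beyond the machine. Origin under the body.
- screwdriver: Bystander: screwdriver lying on the bench beyond the machine, about 200 mm long. Origin under its middle.
- tin: Bystander: round metal jar, 60 mm in diameter, 75 mm tall, standing to the left of the machine. Origin under its base.

How it is judged:
On the way, in this order (a step that is already met when the one before it is completed fails the run):
1. the crank is wound until the carriage is home at the cutter end (within 2 mm), the cage arm still back (value of joint carriage above 0.048 m and value of joint cage_arm below 0.35 rad), for 0.2 s.
2. the cage arm is swung forward to its stop by the fingers (value of joint cage_arm above 0.65 rad and contact force between the fingers and cage above 2 N), for 0.2 s.
At the end, for the whole second after the job is handed in: The carriage is within 2 mm of its home end, the cage arm is within 0.05 rad of its forward stop and is held there by the gripper fingers (more than 2 N between fingers and cage arm), and the three bystanders are within 30 mm of where they stood (all of step 2 and value of joint carriage above 0.048 m and distance of each of padlock, screwdriver, tin from where it was at the start of the episode below 0.03 m); the arm keeps its last pose, push and grip.
It fails at once if the cage arm is swung forward by half or more before the carriage is home (value of joint cage_arm above 0.35 rad and value of joint carriage below 0.047 m).
It fails at once if the padlock, the screwdriver or the tin is moved by more than 30 mm (distance of any of padlock, screwdriver, tin from where it was at the start of the episode above 0.03 m).
It also fails if it takes over 61 s, if anything falls off the work surface, if the arm or the gripper's body presses on something with over 40 N, if the wrist force passes 120 N, or if a joint passes its speed limit or range.

## Working session

There is one attempt and no reset: what is moved stays moved. The work goes in short steps, Python scripts to look and compute and a tool call to move; the robot and the scene stay as the last step left them, time stands still between calls to the robot, and variables do not carry over. Pictures are saved under pics/ and viewed, at most 10 in all, crops included, and the job is handed in when it is done.

Besides the shell and the picture viewer there is one more tool, called after "Emit:" as name(argument=value, ...) on one line, values as JSON. drive_tool: Moves the arm, as the interface text tells. Its arguments: {"type":"object","properties":{"series":{"type":"array"}},"required":["series"]}

```bash
mkdir -p pics; python3 - <<'E'
from bench import robot, imaging
import cv2,numpy as np
np.set_printoptions(precision=4,suppress=True)
for n in("top","side"):
    im=imaging.snapshot(n); cv2.imwrite(f"pics/{n}0.png",cv2.resize(im[:,:,::-1],(768,576)) ); cv2.imwrite(f"{n}_raw.png",im[:,:,::-1])
    c=imaging.get_calibration(n); print(n,c)
print(robot.get_obs())
E
```

```text
top {'intrinsics': array([[414.4655,   0.    , 247.9917],
       [  0.    , 414.4655, 194.0722],
       [  0.    ,   0.    ,   1.    ]]), 'k1': -0.09900928822628773, 'position': array([0.4828, 0.1866, 1.2195]), 'rotation': array([ 0.1663, -0.0199, -1.582 ])}
side {'intrinsics': array([[389.9179,   0.    , 256.3617],
       [  0.    , 389.9179, 190.197 ],
       [  0.    ,   0.    ,   1.    ]]), 'k1': -0.10639637393786126, 'position': array([ 0.5946, -0.5692,  0.58  ]), 'rotation': array([ 1.0321,  0.0222, -0.1001])}
{'time': 0.1, 'joint_positions': array([ 1.2469,  0.0879,  1.3721, -0.    ,  1.6836, -0.1031]), 'qvel': array([ 0.0003, -0.0016, -0.003 , -0.    ,  0.    ,  0.0017]), 'joint_torque': array([  0.0018, -34.125 , -30.3302,   0.0719,   0.0304,  -0.0001]), 'tool_pos': array([0.1203, 0.5362, 0.2294]), 'ee_rot': array([-3.1396, -0.0002,  2.9208]), 'wrist_force': array([-0.4707,  0.0264, -0.494 ]), 'wrist_torque': array([ 0.025 , -0.0027, -0.0003]), 'finger_force': 0.0, 'width': 0.09412805159798335}
```

View pics/top0.png

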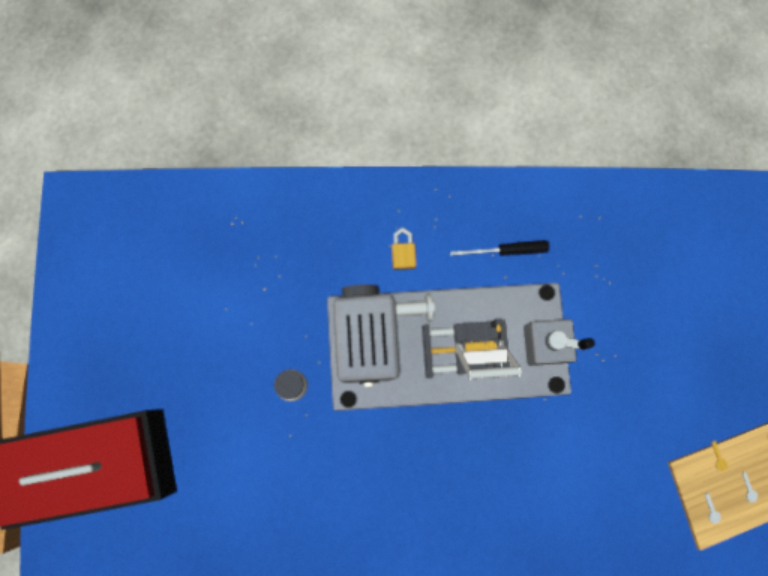

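View pics/side0.png

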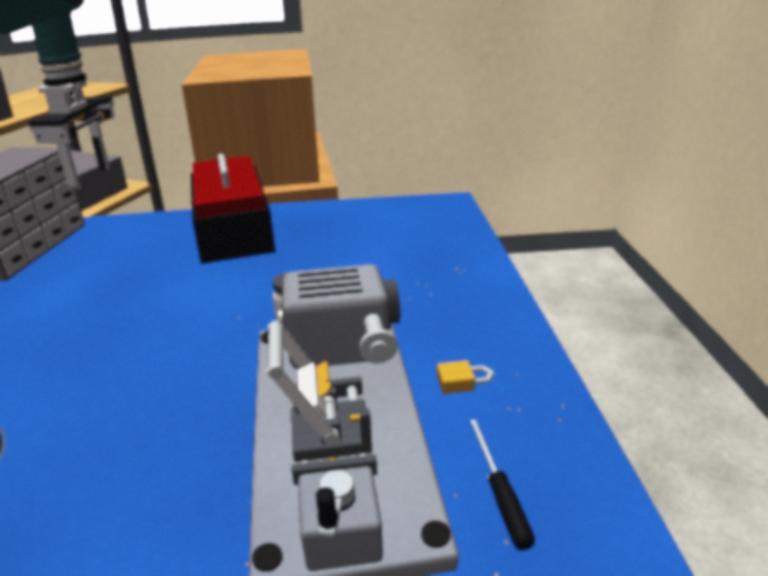

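The top view shows the machine base corners at about (328,297), (558,284), (571,393) and (334,410) at 1.5x zoom. The hub is at (558,341) with the black grip at (587,343), and the cage bar is at (495,374). The side view shows the grip at (327,507) and the bar end to end at (275,350).

```bash
cat > h.py <<'E'
import numpy as np, cv2
from scipy.spatial.transform import Rotation as Ro
from scipy.optimize import least_squares
from bench import robot, imaging
np.set_printoptions(precision=4,suppress=True)
C={n:imaging.get_calibration(n) for n in("top","side")}
def proj(n,P):
    c=C[n]; p=(np.atleast_2d(P)-c["position"])@Ro.from_euler("xyz",c["rotation"]).as_matrix()
    s=np.c_[p[:,0],-p[:,1]]/-p[:,2:]; s=s*(1+c["k1"]*(s**2).sum(1,keepdims=True))
    return s@c["intrinsics"][:2,:2].T+c["intrinsics"][:2,2]
def plane(n,uv,z):
    c=C[n]
    d=cv2.undistortPoints(np.float64(uv).reshape(-1,1,2),c["intrinsics"],np.array([c["k1"],0,0,0.])).reshape(-1,2)
    r=np.c_[d[:,0],-d[:,1],-np.ones(len(d))]@Ro.from_euler("xyz",c["rotation"]).as_matrix().T
    return c["position"]+r*((z-c["position"][2])/r[:,2])[:,None]
def tri(uvt,uvs,x0=(.5,0,.15)):
    r=least_squares(lambda P:np.r_[proj("top",P)[0]-uvt,proj("side",P)[0]-uvs],x0); return r.x,r.fun
def mach(p,P): # p = x,y,yaw
    return np.atleast_2d(P)@Ro.from_euler("z",p[2]).as_matrix().T+[p[0],p[1],0]
E
python3 - <<'E'
from h import *
im={n:cv2.imread(n+"_raw.png") for n in C}
# base outline: non-blue in top around the machine
hsv=cv2.cvtColor(im["top"],cv2.COLOR_BGR2HSV)
m=((hsv[...,1]<110)).astype(np.uint8); m[:185]=0;m[290:]=0;m[:,:212]=0;m[:,395:]=0
cs=max(cv2.findContours(m,0,2)[0],key=cv2.contourArea)
print("quad",cv2.approxPolyDP(cs,6,True).reshape(-1,2)*1.5)
q=np.array([(328.5,297),(558.5,284),(571,393),(334,410)])/1.5
W=plane("top",q,.03); print(W)
M=np.array([(.11,.23,.03),(.11,-.23,.03),(-.11,-.23,.03),(-.11,.23,.03)])
f=least_squares(lambda p:(mach(p,M)-W)[:,:2].ravel(),(.45,.1,0)); p=f.x; print(p,f.fun)
# black blobs
for n,(a,b,c,d) in {"top":(220,240,378,400),"side":(320,355,205,228)}.items():
    k=(im[n].max(2)<45).astype(np.uint8); k[:a]=0;k[b:]=0;k[:,:c]=0;k[:,d:]=0
    ys,xs=np.nonzero(k); print(n,xs.min(),xs.max(),ys.min(),ys.max(),xs.mean(),ys.mean())
for n in C:
    print(n,"hub",proj(n,mach(p,[[0,-.185,.12]]))*1.5)
    for x in np.arange(0,5.1,.5): print(x,(proj(n,mach(p,[(.045*np.cos(x),-.185-.045*np.sin(x),.116),(.045*np.cos(x),-.185-.045*np.sin(x),.158)]))*1.5).ravel())
E
```

```text
quad [[591.  340.5]
 [573.  337.5]
 [556.5 283.5]
 [387.  294. ]
 [354.  285. ]
 [327.  298.5]
 [336.  409.5]
 [568.5 393. ]
 [567.  363. ]]
[[ 0.6713  0.245   0.03  ]
 [ 0.6936 -0.2077  0.03  ]
 [ 0.4803 -0.2203  0.03  ]
 [ 0.4555  0.2348  0.03  ]]
[0.5752 0.0129 0.052 ] [ 0.0018  0.0034  0.0034 -0.0033 -0.003  -0.0021 -0.0021  0.0021]
top 386 395 226 232 390.3478260869565 228.93478260869566
side 212 224 327 351 217.4814814814815 339.02880658436214
top hub [[558.2023 334.7708]]
0.0 [554.8507 310.3519 562.215  307.1075]
0.5 [566.6917 312.6145 574.484  309.4576]
1.0 [576.2856 320.3182 584.4368 317.4479]
1.5 [581.3189 331.6181 589.6756 329.1665]
2.0 [580.5468 343.7994 588.9052 341.8008]
2.5 [574.1091 353.8948 582.2611 352.2744]
3.0 [563.5404 359.3966 571.3244 357.9846]
3.5 [551.4334 358.903  558.7771 357.4735]
4.0 [540.7997 352.5124 547.7425 350.8413]
4.5 [534.2889 341.8205 540.9727 339.7449]
5.0 [533.4964 329.5007 540.1277 326.9617]
side hub [[345.0933 479.4931]]
0.0 [389.7791 476.2944 389.033  447.0304]
0.5 [387.7166 493.9501 386.8577 464.5618]
1.0 [374.6391 509.5861 373.1661 480.1593]
1.5 [353.3949 518.6679 350.9197 489.2636]
2.0 [329.8088 518.3097 326.2573 488.9434]
2.5 [310.6564 508.6767 306.3245 479.3572]
3.0 [300.979  492.8568 296.3806 463.622 ]
3.5 [302.551  475.3477 298.1942 446.2457]
4.0 [314.0914 460.395  310.3382 431.4355]
4.5 [332.3859 451.0677 329.4235 422.1979]
5.0 [353.3436 449.0499 351.2089 420.1703]
```

```bash
python3 - <<'E'
from h import *
im={n:cv2.imread(n+"_raw.png") for n in C}
t=im["top"][185:280,205:405]; s=im["side"][200:390,150:320]
cv2.imwrite("pics/t1.png",cv2.resize(t,(800,380),interpolation=cv2.INTER_CUBIC))
cv2.imwrite("pics/s1.png",cv2.resize(s,(510,570),interpolation=cv2.INTER_CUBIC))
E
```

```text
(no output)
```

View pics/t1.png

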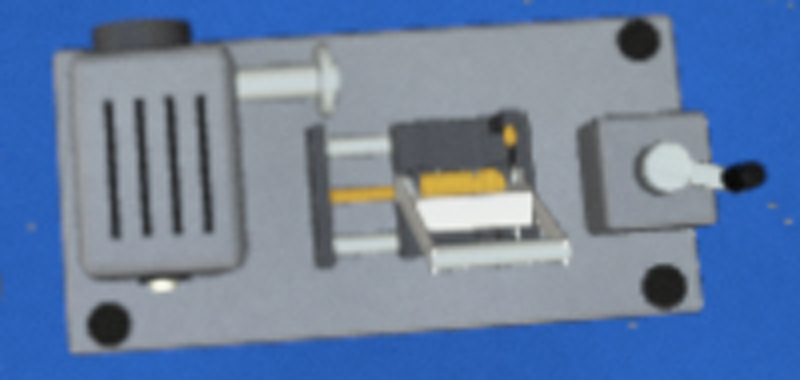

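View pics/s1.png

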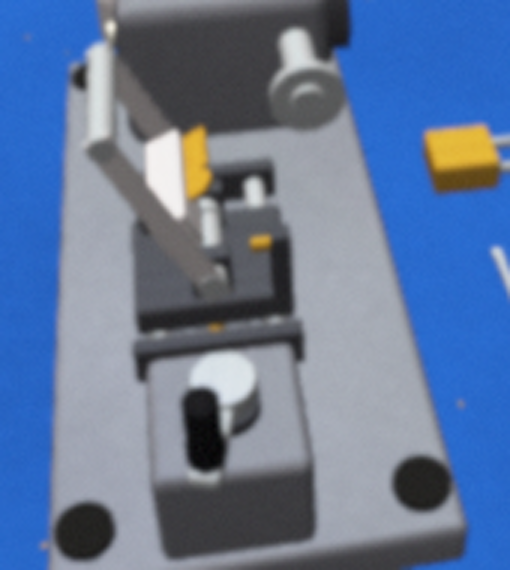

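The crops show the hub top at (668,168) top view and (224,383) side view. The grip's upper end is at (750,174) / (200,397), and the bar ends are at (435,258) and (568,250) / (98,45) and (98,148).

```bash
python3 - <<'E'
from h import *
T=lambda a:np.array(a)/4.+[205,185]-.4
S=lambda a:np.array(a)/3.+[150,200]-.35
for n,a,b in [("hub",(668,168),(224,383)),("griptop",(750,174),(200,397)),("gripbot",(733,180),(206,468)),("barL",(435,256),(99,48)),("barR",(566,249),(99,146)),("gbNR",(706,112),(297,345)),("a",(603,117),(297,345)),("b",(608,228),(148,362)),("c",(715,220),(155,490)),("d",(706,112),(307,468))]:
    print(n,*tri(T(a),S(b)))
G=plane("top",T([(603,117),(706,112),(715,220),(608,228)]),.095); print(G)
M=np.array([(.04,-.145,0),(.04,-.225,0),(-.04,-.225,0),(-.04,-.145,0)])
f=least_squares(lambda p:(mach(p,M)-G)[:,:2].ravel(),(.45,.1,0)); p=f.x; print(p,f.fun)
print("axis gb",mach(p,[0,-.185,0]))
H=plane("top",T([(72,55),(230,45),(245,272),(82,275)]),.145);print("head",H)
for z in(.12,.125,.13):print("hub plane",plane("top",T((668,168)),z),plane("side",S((224,383)),z))
print("grip",plane("top",T((750,174)),.158),plane("side",S((200,397)),.158))
print("bar",plane("top",T([(435,256),(566,249)]),.195),plane("side",S([(99,48),(99,146)]),.189))
E
```

```text
hub [ 0.5756 -0.1742  0.1068] [ 0.0514  0.4131  0.2259 -0.0407]
griptop [ 0.5664 -0.2159  0.1487] [ 0.108   0.7652  0.3914 -0.0686]
gripbot [ 0.5655 -0.2208  0.1031] [ 0.1346  0.9317  0.4773 -0.0844]
barL [0.5146 0.004  0.195 ] [ 0.1379  0.8567  0.6078 -0.0927]
barR [ 0.5184 -0.0797  0.1891] [ 0.108   0.6236  0.3951 -0.0601]
gbNR [ 0.6117 -0.189   0.1469] [-0.0476 -0.5991 -0.3165  0.0619]
a [ 0.6145 -0.1363  0.0869] [-0.0005 -0.0067 -0.0038  0.0008]
b [ 0.5349 -0.1369  0.0845] [ 0.1622  0.9829  0.5722 -0.0941]
c [ 0.5392 -0.2145  0.0807] [ 0.1855  1.056   0.5522 -0.0926]
d [ 0.614  -0.2115  0.083 ] [ 0.1113  1.2988  0.6703 -0.1312]
[[ 0.6136 -0.134   0.095 ]
 [ 0.6162 -0.2072  0.095 ]
 [ 0.5414 -0.2091  0.095 ]
 [ 0.5372 -0.1336  0.095 ]]
[0.5719 0.014  0.0279] [ 0.0024  0.0041  0.002  -0.0026 -0.0031 -0.003  -0.0012  0.0015]
axis gb [[ 0.5771 -0.171   0.    ]]
head [[0.6521 0.2299 0.145 ]
 [0.6579 0.1261 0.145 ]
 [0.5097 0.1189 0.145 ]
 [0.5089 0.2238 0.145 ]]
hub plane [[ 0.5756 -0.1698  0.12  ]] [[ 0.5758 -0.1852  0.12  ]]
hub plane [[ 0.5751 -0.1682  0.125 ]] [[ 0.576  -0.1894  0.125 ]]
hub plane [[ 0.5747 -0.1666  0.13  ]] [[ 0.5762 -0.1936  0.13  ]]
grip [[ 0.5676 -0.2122  0.158 ]] [[ 0.5664 -0.2236  0.158 ]]
bar [[ 0.5167  0.0043  0.195 ]
 [ 0.5197 -0.078   0.195 ]] [[ 0.5123  0.0128  0.189 ]
 [ 0.5178 -0.0797  0.189 ]]
```

Emit:
drive_tool(series=[[0.06,[-0.03,-0.03,-0.045],[0,0,0.15]],[0.06,[-0.074,-0.077,-0.05],[0,0,0.3]],[0.06,[-0.117,-0.122,-0.05],[0,0,0.45]],[0.06,[-0.16,-0.167,-0.05],[0,0,0.6]],[0.06,[-0.203,-0.212,-0.05],[0,0,0.75]]])

```text
time: 0.72
tool_pos: [0.2718, 0.2846, 0.2801]
ee_rot: [-3.142, 0.0, 2.167]
wrist_force: [0.5, 0.2, -0.2]
width: 0.0601
finger_force: 0.0
```

```bash
cat >> h.py <<'E'
def goto(P,yaw):  # tool-frame shift/turn from present pose to world TCP P, tool down at yaw
    o=robot.get_obs(); R=Ro.from_euler("xyz",o["ee_rot"])
    print("t",o["time"],"pos",o["tool_pos"],"rot",o["ee_rot"],"F",o["wrist_force"],"w",o["width"],o["finger_force"])
    print("shift",R.inv().apply(np.array(P)-o["tool_pos"]),"turn",(R.inv()*Ro.from_euler("xyz",[np.pi,0,yaw])).as_rotvec())
E
python3 -c "
from h import *
goto([.5665,-.217,.27],1.62)"
```

```text
t 0.725 pos [0.2718 0.2846 0.2801] rot [-3.1416  0.0002  2.1666] F [ 0.5407  0.2078 -0.1668] w 0.06007117487006002 0.0
shift [-0.5805 -0.0376  0.0102] turn [0.     0.0002 0.5466]
```

Emit:
drive_tool(series=[[0.06,[-0.058,-0.004,0],[0,0,0.11]],[0.06,[-0.116,-0.008,0],[0,0,0.22]],[0.06,[-0.174,-0.012,0],[0,0,0.33]],[0.06,[-0.232,-0.016,0],[0,0,0.44]],[0.06,[-0.29,-0.02,0],[0,0,0.5466]]])

```text
time: 1.35
tool_pos: [0.4191, 0.034, 0.2802]
ee_rot: [-3.142, -0.0, 1.62]
wrist_force: [0.1, 0.7, -0.5]
width: 0.0603
finger_force: 0.0
```

```bash
python3 -c "
from h import *
goto([.5665,-.217,.23],1.62)"
```

```text
t 1.35 pos [0.4191 0.034  0.2802] rot [-3.1416 -0.0004  1.6203] F [ 0.088   0.7175 -0.5431] w 0.06032441364948329 0.0
shift [-0.258   0.1348  0.05  ] turn [-0.     -0.0004  0.0003]
```

Emit:
drive_tool(series=[[0.06,[-0.052,0.027,0],[0,0,0]],[0.06,[-0.104,0.054,0],[0,0,0]],[0.06,[-0.156,0.081,0],[0,0,0]],[0.06,[-0.208,0.108,0.02],[0,0,0]],[0.06,[-0.258,0.135,0.065],[0,0,0]]])

```text
time: 1.98
tool_pos: [0.5647, -0.2105, 0.2223]
ee_rot: [3.138, 0.002, 1.623]
wrist_force: [-0.0, 0.8, -0.3]
width: 0.0599
finger_force: 0.0
```

```bash
python3 - <<'E'
from h import *
goto([.5665,-.217,.151],1.62)
o=robot.get_obs(); tip=o["tool_pos"]-[0,0,.025]
t=imaging.snapshot("top")[:,:,::-1]; s=imaging.snapshot("side")[:,:,::-1]
a=t[160:290,300:440]; b=s[180:384,130:330]
A=cv2.resize(a,None,fx=3,fy=3,interpolation=cv2.INTER_CUBIC); B=cv2.resize(b,None,fx=2.5,fy=2.5,interpolation=cv2.INTER_CUBIC)
cv2.imwrite("pics/c1.png",B[:,:])
c=np.zeros((510,920,3),np.uint8); c[:390,:420]=A; c[:510,420:920]=B; cv2.imwrite("pics/cc1.png",c[:, :].copy() if 0 else cv2.resize(c,(800,443)))
print("tip proj raw top",proj("top",tip),"side",proj("side",tip))
E
```

```text
t 1.975 pos [ 0.5647 -0.2105  0.2223] rot [3.1381 0.0017 1.6231] F [-0.0006  0.8346 -0.3106] w 0.05989164051820327 0.0
shift [-0.0064  0.0012  0.0713] turn [0.0035 0.0017 0.0031]
tip proj raw top [[397.1022 227.9226]] side [[212.3966 304.2986]]
```

View pics/cc1.png

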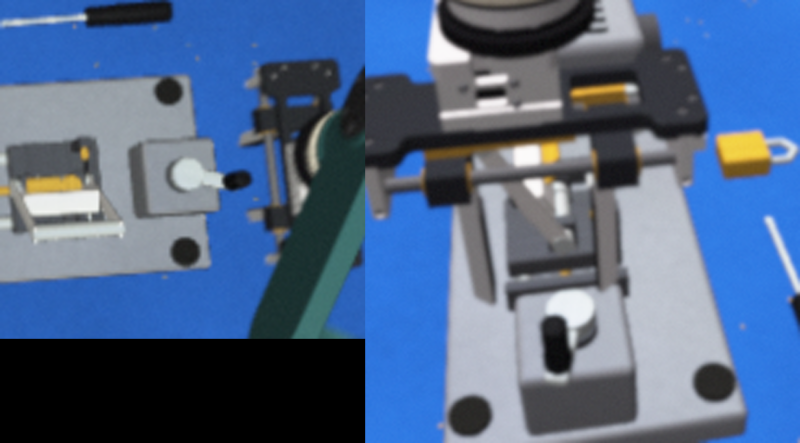

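The top view puts the fingertips at raw (395.5,228), against (397,228) predicted. That agrees to about 4 mm, so I'll trust the top view with the known heights. The gripper is above and in line with the black grip.

```bash
python3 -c "
from h import *
goto([.567,-.217,.151],1.62)"
```

```text
t 2.075 pos [ 0.5618 -0.2109  0.213 ] rot [-3.1296 -0.0053  1.6197] F [ 0.224   0.7494 -0.3875] w 0.06005157499485579 0.0
shift [-0.0067  0.0056  0.0619] turn [-0.012  -0.0053 -0.0003]
```

Emit:
drive_tool(series=[[0.06,[-0.004,0.0,0.01],[0,0,0]],[0.06,[-0.004,0.0,0.02],[0,0,0]],[0.06,[-0.004,0.0,0.02],[0,0,0]]])

```text
time: 2.45
tool_pos: [0.563, -0.2107, 0.202]
ee_rot: [3.141, -0.0, 1.626]
wrist_force: [0.4, -1.1, 0.1]
width: 0.0601
finger_force: 0.0
```

```bash
python3 -c "
from h import *
goto([.567,-.217,.151],1.62)"
```

```text
t 2.45 pos [ 0.563  -0.2107  0.202 ] rot [ 3.1413 -0.0001  1.6256] F [ 0.3941 -1.0749  0.0803] w 0.06009836617478535 0.0
shift [-0.0065  0.0037  0.051 ] turn [ 0.0003 -0.0001  0.0056]
```

Emit:
drive_tool(series=[[0.06,[-0.006,0.003,0.012],[0,0,0]],[0.06,[-0.006,0.003,0.024],[0,0,0]],[0.06,[-0.006,0.003,0.024],[0,0,0]],[0.06,[-0.006,0.003,0.024],[0,0,0]]])

```text
time: 2.95
tool_pos: [0.5667, -0.2177, 0.1775]
ee_rot: [-3.141, -0.0, 1.624]
wrist_force: [0.6, -0.2, -0.0]
width: 0.0599
finger_force: 0.0
```

```bash
python3 -c "
from h import *
goto([.567,-.217,.151],1.62)"
```

```text
t 2.95 pos [ 0.5667 -0.2177  0.1775] rot [-3.1414 -0.0002  1.6242] F [ 0.5701 -0.2228 -0.0432] w 0.059899390982331 0.0
shift [0.0007 0.0004 0.0265] turn [-0.0002 -0.0002  0.0042]
```

Emit:
drive_tool(series=[[0.06,[0,0,0.013],[0,0,0]],[0.06,[0,0,0.026],[0,0,0]],[0.01,[0,0,0.026],[0,0,0]],[0.01,[0,0,0.026],[0,0,0]],[0.01,[0,0,0.026],[0,0,0]]])

```text
time: 3.58
tool_pos: [0.567, -0.2179, 0.1522]
ee_rot: [3.141, 0.0, 1.624]
wrist_force: [-1.2, -0.1, -0.0]
width: 0.0334
finger_force: 0.0
```

Emit:
drive_tool(series=[[0.01,[0,0,0],[0,0,0]],[0.01,[0,0,0],[0,0,0]]])

```text
time: 3.82
tool_pos: [0.5667, -0.2179, 0.1521]
ee_rot: [3.141, 0.0, 1.624]
wrist_force: [-0.7, -0.3, 0.3]
width: 0.0174
finger_force: 29.9
```

```bash
python3 - <<'E'
from h import *
goto([.567,-.217,.151],1.62)
t=imaging.snapshot("top")[:,:,::-1]; s=imaging.snapshot("side")[:,:,::-1]
c=np.zeros((510,800,3),np.uint8); c[:330,:330]=cv2.resize(t[175:285,320:430],(330,330),interpolation=2); c[:510,330:780]=cv2.resize(s[214:384,130:280],(450,510),interpolation=2); cv2.imwrite("pics/c2.png",c)
E
```

```text
t 3.825 pos [ 0.5667 -0.2179  0.1521] rot [3.1414 0.0003 1.6241] F [-0.7367 -0.2578  0.2862] w 0.017441342252810285 29.93935810183757
shift [0.0009 0.0004 0.0011] turn [0.0002 0.0003 0.0041]
```

View pics/c2.png

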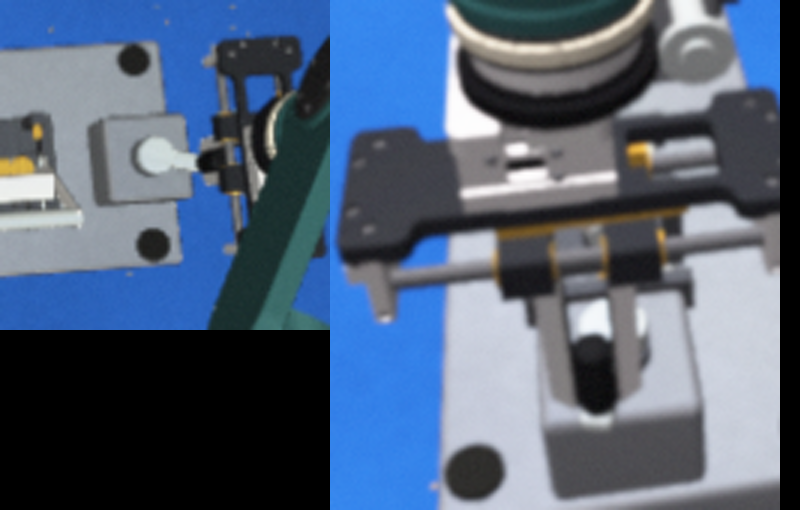

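The grip is pinched (width 17.4 mm, 30 N) and upright between the pads. Next I'll compute the circle rows.

```bash
cat >> h.py <<'E'
def arc(th0,step,n=5,yaw_m=.05,yaw_t=1.624,r=.045,corr=(0,0)):
    R=Ro.from_euler("xyz",[np.pi,0,yaw_t]).inv(); f=lambda t:np.array([np.cos(yaw_m-t),np.sin(yaw_m-t),0])*r
    print("th",th0,[np.round(R.apply(f(th0+step*k)-f(th0)+np.r_[corr,0]*k/n)*1000,1).tolist() for k in range(1,n+1)])
E
python3 -c "
from h import *
arc(1.82,.15)"
```

```text
th 1.82 [[2.2, -6.4, -0.0], [5.3, -12.4, -0.0], [9.2, -17.8, -0.0], [14.0, -22.6, -0.0], [19.4, -26.7, -0.0]]
```

Emit:
drive_tool(series=[[0.01,[0.0022,-0.0064,0],[0,0,0]],[0.01,[0.0053,-0.0124,0],[0,0,0]],[0.01,[0.0092,-0.0178,0],[0,0,0]],[0.01,[0.014,-0.0226,0],[0,0,0]],[0.01,[0.0194,-0.0267,0],[0,0,0]]])

```text
time: 4.55
tool_pos: [0.5384, -0.1998, 0.152]
ee_rot: [-3.141, 0.001, 1.624]
wrist_force: [-0.4, -2.0, 3.4]
width: 0.0175
finger_force: 30.0
```

```bash
python3 -c "
from h import *
goto([.567,-.217,.151],1.62)
for i in range(12): arc(2.57+.3*i*5-.0,.3)"
```

```text
t 4.55 pos [ 0.5384 -0.1998  0.152 ] rot [-3.1414  0.0008  1.6239] F [-0.3611 -1.9951  3.4459] w 0.017518046583386043 29.96529229436419
shift [-0.0187  0.0276  0.001 ] turn [-0.0002  0.0008  0.0039]
th 2.57 [[12.3, -5.5, -0.0], [25.6, -7.1, -0.0], [38.9, -4.6, -0.0], [50.8, 1.6, 0.0], [60.3, 11.1, 0.0]]
th 4.07 [[6.3, 11.9, 0.0], [8.8, 25.1, 0.0], [7.4, 38.4, 0.0], [2.0, 50.8, 0.0], [-6.8, 61.0, 0.0]]
th 5.57 [[-11.4, 7.1, 0.0], [-24.4, 10.6, 0.0], [-37.8, 10.1, 0.0], [-50.5, 5.6, 0.0], [-61.3, -2.5, -0.0]]
th 7.07 [[-7.9, -10.9, -0.0], [-12.3, -23.6, -0.0], [-12.7, -37.0, -0.0], [-9.1, -50.0, -0.0], [-1.9, -61.3, -0.0]]
th 8.57 [[10.3, -8.7, -0.0], [22.7, -13.9, -0.0], [36.0, -15.3, -0.0], [49.2, -12.7, -0.0], [61.0, -6.2, -0.0]]
th 10.07 [[9.4, 9.6, 0.0], [15.5, 21.6, 0.0], [17.8, 34.9, 0.0], [16.1, 48.2, 0.0], [10.5, 60.4, 0.0]]
th 11.57 [[-8.9, 10.0, 0.0], [-20.5, 17.0, 0.0], [-33.5, 20.2, 0.0], [-46.9, 19.5, 0.0], [-59.5, 14.8, 0.0]]
th 13.07 [[-10.7, -8.2, -0.0], [-18.4, -19.2, -0.0], [-22.6, -32.0, -0.0], [-22.7, -45.4, -0.0], [-18.9, -58.3, -0.0]]
th 14.57 [[7.4, -11.2, -0.0], [17.9, -19.7, -0.0], [30.3, -24.8, -0.0], [43.7, -25.9, -0.0], [56.9, -23.0, -0.0]]
th 16.069999999999997 [[11.7, 6.6, 0.0], [20.9, 16.4, 0.0], [26.8, 28.5, 0.0], [28.9, 41.8, 0.0], [27.0, 55.1, 0.0]]
th 17.57 [[-5.8, 12.1, 0.0], [-14.9, 22.0, 0.0], [-26.5, 28.8, 0.0], [-39.6, 31.8, 0.0], [-53.0, 30.8, 0.0]]
th 19.07 [[-12.5, -4.9, -0.0], [-23.0, -13.3, -0.0], [-30.6, -24.4, -0.0], [-34.5, -37.3, -0.0], [-34.5, -50.7, -0.0]]
```

Emit:
drive_tool(series=[[0.01,[0.0123,-0.0055,0],[0,0,0]],[0.01,[0.0256,-0.0071,0],[0,0,0]],[0.01,[0.0389,-0.0046,0],[0,0,0]],[0.01,[0.0508,0.0016,0],[0,0,0]],[0.01,[0.0603,0.0111,0],[0,0,0]]])

```text
time: 5.18
tool_pos: [0.5476, -0.1377, 0.152]
ee_rot: [3.141, -0.0, 1.625]
wrist_force: [0.0, -3.6, 3.6]
width: 0.0174
finger_force: 30.0
```

Emit:
drive_tool(series=[[0.01,[0.0063,0.0119,0],[0,0,0]],[0.01,[0.0088,0.0251,0],[0,0,0]],[0.01,[0.0074,0.0384,0],[0,0,0]],[0.01,[0.002,0.0508,0],[0,0,0]],[0.01,[-0.0068,0.061,0],[0,0,0]]])

```text
time: 5.8
tool_pos: [0.6082, -0.143, 0.1519]
ee_rot: [-3.139, 0.001, 1.624]
wrist_force: [-6.8, -4.1, 8.8]
width: 0.0173
finger_force: 30.0
```

Emit:
drive_tool(series=[[0.01,[-0.0114,0.0071,0],[0,0,0]],[0.01,[-0.0244,0.0106,0],[0,0,0]],[0.01,[-0.0378,0.0101,0],[0,0,0]],[0.01,[-0.0505,0.0056,0],[0,0,0]],[0.01,[-0.0613,-0.0025,0],[0,0,0]]])

```text
time: 6.42
tool_pos: [0.61, -0.2022, 0.1519]
ee_rot: [3.14, -0.004, 1.625]
wrist_force: [-2.3, 2.8, 6.6]
width: 0.0174
finger_force: 30.0
```

Emit:
drive_tool(series=[[0.01,[-0.0079,-0.0109,0],[0,0,0]],[0.01,[-0.0123,-0.0236,0],[0,0,0]],[0.01,[-0.0127,-0.037,0],[0,0,0]],[0.01,[-0.0091,-0.05,0],[0,0,0]],[0.01,[-0.0019,-0.0613,0],[0,0,0]]])

```text
time: 7.05
tool_pos: [0.5476, -0.2094, 0.152]
ee_rot: [3.141, 0.001, 1.624]
wrist_force: [1.7, -1.2, 5.7]
width: 0.017
finger_force: 30.0
```

Emit:
drive_tool(series=[[0.01,[0.0103,-0.0087,0],[0,0,0]],[0.01,[0.0227,-0.0139,0],[0,0,0]],[0.01,[0.036,-0.0153,0],[0,0,0]],[0.01,[0.0492,-0.0127,0],[0,0,0]],[0.01,[0.061,-0.0062,0],[0,0,0]]])

```text
time: 7.68
tool_pos: [0.5378, -0.1481, 0.1519]
ee_rot: [-3.141, 0.001, 1.624]
wrist_force: [-0.5, -3.5, 4.3]
width: 0.0172
finger_force: 30.0
```

Emit:
drive_tool(series=[[0.01,[0.0094,0.0096,0],[0,0,0]],[0.01,[0.0155,0.0216,0],[0,0,0]],[0.01,[0.0178,0.0349,0],[0,0,0]],[0.01,[0.0161,0.0482,0],[0,0,0]],[0.01,[0.0105,0.0604,0],[0,0,0]]])

```text
time: 8.3
tool_pos: [0.5973, -0.1344, 0.1519]
ee_rot: [-3.139, -0.0, 1.625]
wrist_force: [-3.9, -2.7, 7.2]
width: 0.0176
finger_force: 30.0
```

Emit:
drive_tool(series=[[0.01,[-0.0089,0.01,0],[0,0,0]],[0.01,[-0.0205,0.017,0],[0,0,0]],[0.01,[-0.0335,0.0202,0],[0,0,0]],[0.01,[-0.0469,0.0195,0],[0,0,0]],[0.01,[-0.0595,0.0148,0],[0,0,0]]])

```text
time: 8.93
tool_pos: [0.6162, -0.192, 0.1519]
ee_rot: [3.141, -0.003, 1.625]
wrist_force: [-0.9, 2.6, 6.9]
width: 0.0177
finger_force: 30.0
```

Emit:
drive_tool(series=[[0.01,[-0.0107,-0.0082,0],[0,0,0]],[0.01,[-0.0184,-0.0192,0],[0,0,0]],[0.01,[-0.0226,-0.032,0],[0,0,0]],[0.01,[-0.0227,-0.0454,0],[0,0,0]],[0.01,[-0.0189,-0.0583,0],[0,0,0]]])

```text
time: 9.55
tool_pos: [0.5586, -0.2156, 0.1519]
ee_rot: [3.14, 0.001, 1.624]
wrist_force: [1.4, -0.3, 5.6]
width: 0.0176
finger_force: 30.0
```

```bash
python3 -c "
from h import *
goto([.567,-.217,.151],1.62)
arc(14.57,.2,7)"
```

```text
t 9.55 pos [ 0.5586 -0.2156  0.1519] rot [3.1405 0.0007 1.6239] F [ 1.4192 -0.293   5.6338] w 0.017648060106769736 30.005919702962274
shift [-0.0018  0.0083  0.0009] turn [0.0011 0.0007 0.0039]
th 14.57 [[4.6, -7.7, -0.0], [10.6, -14.4, -0.0], [17.9, -19.7, -0.0], [26.0, -23.5, -0.0], [34.7, -25.6, -0.0], [43.7, -25.9, -0.0], [52.6, -24.4, -0.0]]
```

Emit:
drive_tool(series=[[0.01,[0.0046,-0.0077,0],[0,0,0]],[0.01,[0.0106,-0.0144,0],[0,0,0]],[0.01,[0.0179,-0.0197,0],[0,0,0]],[0.01,[0.026,-0.0235,0],[0,0,0]],[0.01,[0.0347,-0.0256,0],[0,0,0]]])

```text
time: 10.18
tool_pos: [0.5307, -0.182, 0.1519]
ee_rot: [-3.141, 0.001, 1.624]
wrist_force: [0.1, -1.9, 5.3]
width: 0.0169
finger_force: 30.0
```

Emit:
drive_tool(series=[[0.01,[0.003,-0.0003,0],[0,0,0]],[0.01,[0.006,-0.0003,0],[0,0,0]],[0.01,[0.009,-0.0003,0],[0,0,0]],[0.01,[0.009,-0.0003,0],[0,0,0]]])

```text
time: 10.68
tool_pos: [0.53, -0.1755, 0.152]
ee_rot: [-3.141, 0.006, 1.623]
wrist_force: [-1.1, -6.6, 4.9]
width: 0.0174
finger_force: 30.0
```

```bash
python3 -c "
from h import *
goto([.567,-.217,.151],1.62)"
```

```text
t 10.675 pos [ 0.53   -0.1755  0.152 ] rot [-3.1407  0.0058  1.6232] F [-1.1238 -6.5931  4.9072] w 0.01738326444077444 29.99674506514566
shift [-0.0433  0.0348  0.0012] turn [-0.0009  0.0058  0.0032]
```

Emit:
drive_tool(series=[[0.01,[0.004,0,0],[0,0,0]],[0.01,[0.008,0,0],[0,0,0]],[0.01,[0.008,0,0],[0,0,0]],[0.01,[0.008,0,0],[0,0,0]]])

```text
time: 11.18
tool_pos: [0.5299, -0.1746, 0.1521]
ee_rot: [3.142, 0.02, 1.619]
wrist_force: [0.6, -23.2, 0.3]
width: 0.0176
finger_force: 29.9
```

```bash
python3 - <<'E'
from h import *
goto([.531,-.18,.151],1.62)
t=imaging.snapshot("top")[:,:,::-1]
cv2.imwrite("pics/t3.png",cv2.resize(t[185:280,205:405],(800,380),interpolation=2))
E
```

```text
t 11.175 pos [ 0.5299 -0.1746  0.1521] rot [3.1415 0.0196 1.6194] F [  0.5681 -23.2395   0.2719] w 0.01758254429337548 29.930856693681562
shift [-0.0054  0.0008  0.0012] turn [ 0.0001  0.0196 -0.0006]
```

View pics/t3.png

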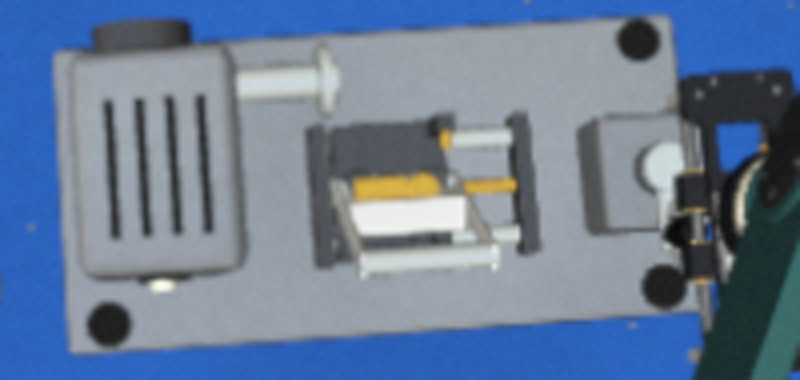

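The carriage is against the left end block, the crank is hard on its stop (23 N), and the cage arm is still lying back with its bar ends at crop (362,268) and (497,259). Next I'll relax, release and lift, then work out the bar position.

Emit:
drive_tool(series=[[0.01,[-0.006,0,0],[0,0,0]],[0.01,[-0.012,0,0],[0,0,0]],[0.05,[-0.013,0,0],[0,0,0]],[0.05,[-0.013,0,0],[0,0,0]],[0.05,[-0.013,0,0],[0,0,0]]])

```text
time: 11.85
tool_pos: [0.5302, -0.1773, 0.1504]
ee_rot: [-3.139, -0.002, 1.625]
wrist_force: [0.7, -0.3, -0.4]
width: 0.0437
finger_force: 0.0
```

Emit:
drive_tool(series=[[0.06,[0,0,0],[0,0,0]],[0.06,[0,0,-0.04],[0,0,0]],[0.06,[0,0,-0.08],[0,0,0]],[0.06,[0,0,-0.12],[0,0,0]],[0.06,[0,0,-0.12],[0,0,0]]])

```text
time: 12.48
tool_pos: [0.5324, -0.1786, 0.2761]
ee_rot: [3.134, 0.004, 1.624]
wrist_force: [-0.6, 0.1, -0.9]
width: 0.0594
finger_force: 0.0
```

```bash
python3 - <<'E'
from h import *
T=lambda a:np.array(a)/4.-.375+[205,185]
b=plane("top",T([(362,266),(497,258)]),.193).mean(0); print("bar",b)
goto([b[0],b[1]-.004,.27],1.62)
E
```

```text
bar [0.513  0.0073 0.193 ]
t 12.475 pos [ 0.5324 -0.1786  0.2761] rot [3.1341 0.0037 1.6245] F [-0.5833  0.0652 -0.9116] w 0.05944159162607653 0.0
shift [ 0.1827 -0.0096  0.0053] turn [0.0075 0.0037 0.0045]
```

Emit:
drive_tool(series=[[0.06,[0.046,-0.002,0],[0,0,0]],[0.06,[0.092,-0.004,0],[0,0,0]],[0.06,[0.138,-0.007,0],[0,0,0]],[0.06,[0.183,-0.009,0.005],[0,0,0]],[0.06,[0.183,-0.009,0.005],[0,0,0]]])

```text
time: 13.1
tool_pos: [0.511, 0.0068, 0.2646]
ee_rot: [-3.138, -0.001, 1.629]
wrist_force: [0.4, 0.0, 0.1]
width: 0.0599
finger_force: 0.0
```

Emit:
drive_tool(series=[[0.06,[0,0,0.02],[0,0,0]],[0.06,[0,0,0.02],[0,0,0]]])

```text
time: 13.35
tool_pos: [0.5111, 0.0035, 0.2439]
ee_rot: [-3.136, -0.0, 1.623]
wrist_force: [-0.3, -0.3, -0.9]
width: 0.06
finger_force: 0.0
```

```bash
python3 - <<'E'
from h import *
goto([.514,.004,.195],1.62)
s=imaging.snapshot("side")[:,:,::-1]
cv2.imwrite("pics/s4.png",cv2.resize(s[150:340,130:320],(570,570),interpolation=2))
E
```

```text
t 13.35 pos [0.5111 0.0035 0.2439] rot [-3.1362 -0.0004  1.6235] F [-0.3042 -0.328  -0.8913] w 0.05998904455146239 0.0
shift [0.0003 0.0032 0.0488] turn [-0.0054 -0.0004  0.0035]
```

View pics/s4.png

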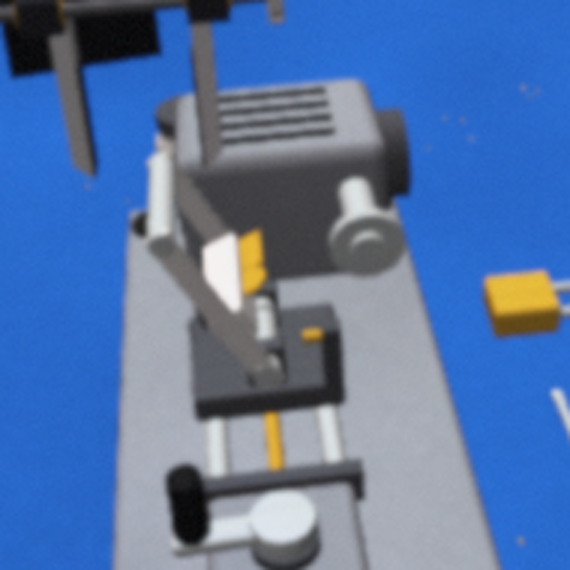

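The fingertips straddle the bar line: tips at columns 88 and 212, bar at about 160. The bar is therefore a few mm forward of centre.

Emit:
drive_tool(series=[[0.06,[0,0.004,0.02],[0,0,0]],[0.06,[0,0.004,0.035],[0,0,0]],[0.06,[0,0.004,0.047],[0,0,0]],[0.03,[0,0.004,0.047],[0,0,0]],[0.03,[0,0.004,0.047],[0,0,0]]])

```text
time: 14.02
tool_pos: [0.5164, 0.0043, 0.2003]
ee_rot: [3.141, 0.0, 1.624]
wrist_force: [-0.4, -0.1, 0.2]
width: 0.0434
finger_force: 0.0
```

Emit:
drive_tool(series=[[0.005,[0,0,0],[0,0,0]],[0.005,[0,0,0],[0,0,0]],[0.005,[0,0,0],[0,0,0]]])

```text
time: 14.4
tool_pos: [0.5146, 0.0043, 0.2002]
ee_rot: [-3.138, 0.0, 1.624]
wrist_force: [-7.0, 0.4, 3.4]
width: 0.015
finger_force: 30.0
```

Emit:
drive_tool(series=[[0.005,[0,0.008,-0.0035],[0,0,0]],[0.005,[0,0.0164,-0.0065],[0,0,0]],[0.005,[0,0.025,-0.0088],[0,0,0]],[0.005,[0,0.0337,-0.0104],[0,0,0]],[0.005,[0,0.0425,-0.0114],[0,0,0]]])

```text
time: 15.02
tool_pos: [0.5554, 0.0063, 0.2139]
ee_rot: [-3.135, 0.001, 1.624]
wrist_force: [-12.2, 0.6, 12.7]
width: 0.0148
finger_force: 30.0
```

Emit:
drive_tool(series=[[0.005,[0,0.009,-0.0003],[0,0,0]],[0.005,[0,0.018,0],[0,0,0]],[0.005,[0,0.0265,0.001],[0,0,0]],[0.005,[0,0.034,0.002],[0,0,0]],[0.005,[0,0.038,0.003],[0,0,0]]])

```text
time: 15.65
tool_pos: [0.5935, 0.008, 0.2102]
ee_rot: [-3.135, 0.001, 1.624]
wrist_force: [-11.4, -1.5, 10.0]
width: 0.0154
finger_force: 30.0
```

Emit:
drive_tool(series=[[0.005,[0,0.004,0.001],[0,0,0]],[0.005,[0,0.004,0.001],[0,0,0]],[0.005,[0,0.004,0.001],[0,0,0]]])

```text
time: 16.02
tool_pos: [0.5954, 0.0081, 0.2097]
ee_rot: [-3.13, 0.001, 1.624]
wrist_force: [-15.3, -1.3, 12.6]
width: 0.0149
finger_force: 30.0
```

Emit:
drive_tool(series=[[0.005,[0,0.004,0.001],[0,0,0]],[0.005,[0,0.007,0.002],[0,0,0]],[0.005,[0,0.007,0.002],[0,0,0]],[0.005,[0,0.007,0.002],[0,0,0]],[0.005,[0,0.007,0.002],[0,0,0]]])

```text
time: 16.65
tool_pos: [0.5966, 0.0082, 0.2094]
ee_rot: [-3.117, 0.002, 1.623]
wrist_force: [-33.9, -2.8, 24.3]
width: 0.0151
finger_force: 30.0
```

```bash
python3 - <<'E'
from h import *
goto([.595,.008,.21],1.62)
s=imaging.snapshot("side")[:,:,::-1]; t=imaging.snapshot("top")[:,:,::-1]
c=np.zeros((400,800,3),np.uint8); c[:,:400]=cv2.resize(s[150:350,130:330],(400,400),interpolation=2); c[:400,400:]=cv2.resize(t[120:320,200:400],(400,400)); cv2.imwrite("pics/e.png",c)
E
```

```text
t 16.65 pos [0.5966 0.0082 0.2094] rot [-3.1172  0.0015  1.6232] F [-33.9331  -2.7768  24.2755] w 0.015079857791734805 30.008406937122345
shift [-0.0001 -0.0016 -0.0006] turn [-0.0244  0.0016  0.0032]
```

View pics/e.png

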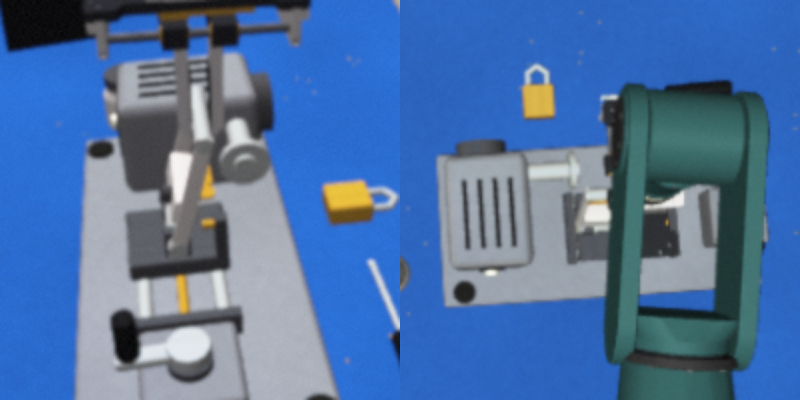

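The cage arm is leaning forward at its stop: the force jumped to 34 N with almost no further travel. The bar, near (200,120), is still between the fingers. The carriage is home and the crank grip at (125,337) is where I left it. I'm handing it in.

```bash
python3 -c "
from bench import robot
print(robot.close_job())"
```

```text
the job is handed in; nothing more can be done
None
```

The crank is wound to its stop with the carriage home, the gripper is holding the cage arm at its forward stop, and I handed the job in at about 16.7 s; the hand-in gave no verdict, and I did not measure the padlock, screwdriver and tin afterwards.

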